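# Re-start a mis-threaded sample pot lid

### The job

On the taller of the two steel sample pots the lid was put on wrong: it rides on top of the thread instead of in it. Take the lid by its grip bar, turn it backward (counter-clockwise seen from above) until it drops into the thread start, then turn it forward (clockwise) to the closed stop, so that the bar is in line with the two straight ears on the sides of the pot, and let go.

Things in the scene. Friction and masses are not known exactly. Their poses are not given: they have to be found in the camera images.
- lid: Loose steel lid, 70 mm across, 90 g. Black grip bar on top: 50 mm along the lid's x, 12 mm along y, 24 mm high. Origin on the axis at the skirt's lower edge, z up; flat top 21.5 mm and bar top 45.5 mm above it. Starts level on the tall pot, origin 102 mm above the pot's, x turned -22 to +10 degrees (+ is counter-clockwise) from the pot's x. Side play 1.5 mm; the thread repeats every quarter turn.
- tall_pot: Taller steel pot, fixed: 88 mm across, shoulder 88 mm high, foot 108 mm across, neck rim 110 mm high. Origin on its axis under the foot, z up. Its x runs through two straight flat ears, 10 mm wide, that stick out 26 mm opposite each other below the shoulder: the closed direction of the bar. The lid turns clockwise under the thread to a hard stop at about -4 degrees; closed lid origin 92.5 mm above the pot's.
- entry_stud (a point): Top of one of two round 16 mm studs opposite each other on the tall pot's sides, 54 mm from its axis, 86 mm high, 38 degrees counter-clockwise of the ears: the thread start. With the bar along the line through the studs (within about 10 degrees) the lid can go straight down 9.5 mm into the thread; a gripper holding it must lower it or open.
- short_pot: Bystander: shorter pot of the same make, without ears, fixed, its lid already closed (does not move): 72 mm across, 95 mm high over its grip bar. Origin on its axis under the foot.
Not all that is in view belongs to the job. What is shaped like the lid but purple or turquoise is not meant. What is shaped like the tall_pot but turquoise is not meant.

How it is judged:
On the way:
1. the lid has dropped into the thread start: its origin less than 96 mm above the pot's origin, bar still turned back from the closed position (z of lid in the frame of tall_pot below 0.096 m and horizontal distance between lid and tall_pot below 0.005 m and angle between the x axis of lid and the x axis of tall_pot, either way round above 0.35 rad), for 0.1 s.
At the end, for the whole second after the job is handed in: The lid is down in the thread of the tall pot (origin less than 95.5 mm above the pot's origin, within 5 mm of its axis, level within 0.1 rad), its bar in line with the straight ears within 0.21 rad (12 degrees), at rest and released (z of lid in the frame of tall_pot below 0.0955 m and horizontal distance between lid and tall_pot below 0.005 m and angle between the x axis of lid and the x axis of tall_pot, either way round below 0.21 rad and angle between lid's own z axis and vertical below 0.1 rad and linear speed of lid below 0.02 m/s); the robot touches nothing.
It also fails if it takes over 32 s, if anything falls off the work surface, if the arm or the gripper's body presses on something with over 40 N, if the wrist force passes 120 N, or if a joint passes its speed limit or range.

### The arm

A 6-joint arm with a two-finger parallel gripper is mounted at the origin on a cart in front of the work surface, level with it; the furniture and walls round the work are solid. World frame = base frame: x ahead of the robot, y to its left, z up, the work surface at z = 0. Lengths are in m, angles in rad, forces in N, time in s.
With the tool pointing down it reaches from about 0.3 to 0.75 m from the base axis. Payload 8.5 kg.
Tool frame: the origin (TCP) lies at the very end of the fingers, on their centre line; the grasp point (between the pads) lies robot.pinch_z behind it (robot.pinch_z is the distance from the TCP to the grasp point, in m); z points along the fingers, y is the direction in which the jaws open and shut (so a half turn about z gives the same grasp; the last joint's range is limited). The gripper opens to 85 mm and grips with 20 to 120 N. Pads are 22 mm wide; open, the fingers measure 114 mm over their backs; the gripper's body (76 mm by 85 mm) begins 54 mm behind the grasp point. The pads swing forward as they close: fully open they stand 13 mm farther back than shut.
Start: joints at [0.897, 0.381, 1.297, -0, 1.464, -0.215], TCP at [0.244, 0.493, 0.231] pointing down, gripper open.
Joint ranges: [-3.11, 3.11], [-0.89, 2.33], [0.22, 2.48], [-1.42, 4.56], [0.17, 2.85], [-2.88, 2.88]. Speed limits (rad/s): [2.39, 2.39, 3.14, 3.14, 3.14, 3.14].

### API

Orientations are given as a unit quaternion [w, x, y, z].
In Python, from rig import read_state, eyes, ticket, robot gives the robot as it stands.
- The arm moves only by the tool step_arm, never from a script. Its argument "increments" is a list of rows, each a list of 6 numbers: the shift along the tool's x, y, z in mm, then the turn, a rotation vector about the tool's x, y, z in rad. In form: [[x, y, z, ax, ay, az], ...]. A call has 1 to 20 rows; each row shifts and turns the commanded pose from where the row before left it, along the tool's axes as they then stand; what a row does not reach is not made up. A row lasts 1/8 s, in which the tool goes at most 62.5 mm and 10.7 degrees, less where a joint would pass 70% of its speed; a pose out of reach is approached as far as the arm can. A call is refused whole if a number of a shift passes 62.5 or a number of a turn 0.188, either way. A call with a gripper value outside its range is refused whole. "hand" is the opening, from 0 (shut) to 1 (fully open), set as the call begins (left out, the last holds). The fingers move at their own pace and stop on an object; "grip_force" is the grip in N (left out, the last holds). Time passes only in rows, so rows that do not move let the fingers close. It gives the time, the measured TCP pose, the force and the opening at its end, in the units of the state.
- read_state(): the state, without advancing time (a new reading comes with each control period).
- eyes.capture(name): name is "scene" or "top"; returns a dict with "image" (400x640x3 uint8, red, green, blue), "range_z" (400x640 float32, m along the optical axis (not along the pixel's ray), 0 where there is no reading), "mtx" (3x3 intrinsics, pixels), "R" (3x3) and "t" (3): a world point X has camera coordinates R X + t. Camera axes: x right, y down, z forward; pixel columns grow to the right and rows downward; lengths in m; the calibration is good to about 2 mm. A picture is of the moment at which its call begins.
- ticket.hand_in(): hands the job in, once; it reports no verdict.
The state is a dict: "clock": time; "joint_positions": joint angles; "joint_velocities": joint speeds; "effort": joint torques, N m; "eef_pos": TCP position; "tcp_rot": TCP orientation; "ft_force": force on the tool from outside, world axes, zero at the start; "moment": the same for the moment, N m; "finger_gap": opening from 0.0 (shut) to 1.0 (fully open).
Only numpy, scipy, OpenCV 4.12 (cv2) and the standard library are available. Lean on these libraries where they do the work, as an engineer would, in place of code of your own. Each camera call takes 0.05 s, during which the arm holds its last target.

## Working session

There is one attempt and no reset: what is moved stays moved. The work goes in short steps, Python scripts to look and compute and a tool call to move; the robot and the scene stay as the last step left them, time stands still between calls to the robot, and variables do not carry over. Pictures are saved under pics/ and viewed, and the job is handed in when it is done.

Besides the shell and the picture viewer there is one more tool, called after "Call:" as name([rows], argument=value, ...), one row to a line, values as JSON. step_arm: Moves the arm, as the interface text tells. Its arguments: {"type":"object","properties":{"increments":{"type":"array","items":{"type":"array","items":{"type":"number"}}},"hand":{"type":"number"},"grip_force":{"type":"number"}},"required":["increments"]}

```bash
mkdir -p pics; ls; python3 - <<'E'
from rig import read_state, eyes, ticket, robot
import cv2,numpy as np
s=read_state(); print({k:np.round(v,3) for k,v in s.items()}); print(robot.pinch_z, [a for a in dir(robot) if a[0]!='_'])
for n in("scene","top"):
    c=eyes.capture(n); np.savez(f"{n}0.npz",**c); cv2.imwrite(f"pics/{n}0.png",c["image"][:,:,::-1]); print(c["mtx"],c["R"],c["t"])
E
```

```text
pics
{'clock': np.float64(0.0), 'joint_positions': array([ 0.897,  0.381,  1.298, -0.   ,  1.464, -0.215]), 'joint_velocities': array([ 0.001, -0.002, -0.   , -0.002, -0.001, -0.002]), 'effort': array([ 1.0000e-03, -4.4846e+01, -2.3128e+01, -0.0000e+00,  5.0000e-03,
        0.0000e+00]), 'eef_pos': array([0.243, 0.493, 0.231]), 'tcp_rot': array([-0.   ,  0.227,  0.974, -0.001]), 'ft_force': array([-0.796,  0.616,  0.372]), 'moment': array([-0.017,  0.045,  0.014]), 'finger_gap': np.float64(1.001)}
0.0187 ['Unreachable', 'pinch_z']
[[505.40257744   0.         306.06357753]
 [  0.         505.40257744 204.15378946]
 [  0.           0.           1.        ]] [[ 0.62596344 -0.77983896  0.00457931]
 [-0.59501451 -0.48138732 -0.64360234]
 [ 0.50411061  0.40014678 -0.76534636]] [-0.32108399  0.39453894  0.8679592 ]
[[464.45736808   0.         313.66530739]
 [  0.         464.45736808 194.24222279]
 [  0.           0.           1.        ]] [[-0.02831486 -0.9995038  -0.01379961]
 [-0.99527628  0.02947221 -0.09250148]
 [ 0.09286229  0.01111525 -0.99561692]] [0.04563292 0.56015458 1.16434076]
```

View pics/scene0.png

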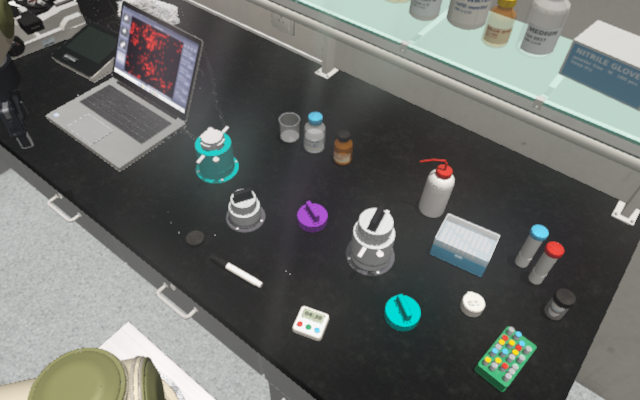

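View pics/top0.png

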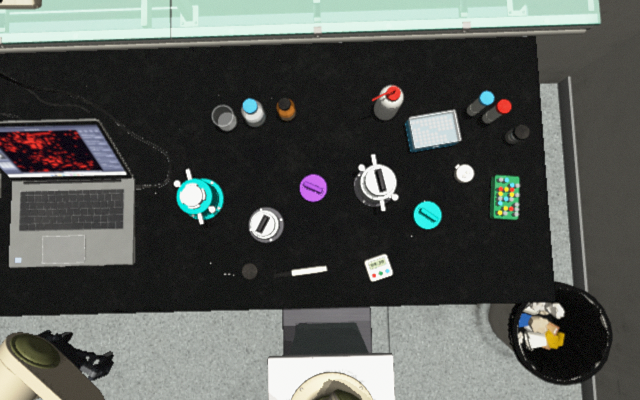

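The tall pot with the steel lid is at about (377,182) in top and (375,235) in scene. The turquoise decoy pot is at (197,197) in top. Next I'll enlarge both views.

```bash
python3 - <<'E'
import cv2,numpy as np
t=np.load("top0.npz")["image"];s=np.load("scene0.npz")["image"]
a=cv2.resize(t[145:215,340:420],None,fx=9,fy=8.5,interpolation=cv2.INTER_CUBIC) if 0 else cv2.resize(t[147:217,340:415],None,fx=8,fy=8,interpolation=cv2.INTER_CUBIC)
cv2.imwrite("pics/tc.png",a[:,:,::-1])
b=cv2.resize(s[195:285,325:425],None,fx=6,fy=6,interpolation=cv2.INTER_CUBIC)
cv2.imwrite("pics/sc.png",b[:,:,::-1])
E
```

```text
(no output)
```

View pics/tc.png

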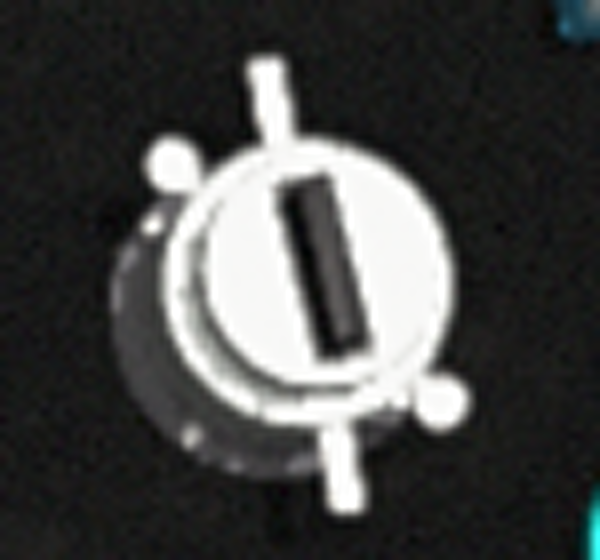

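View pics/sc.png

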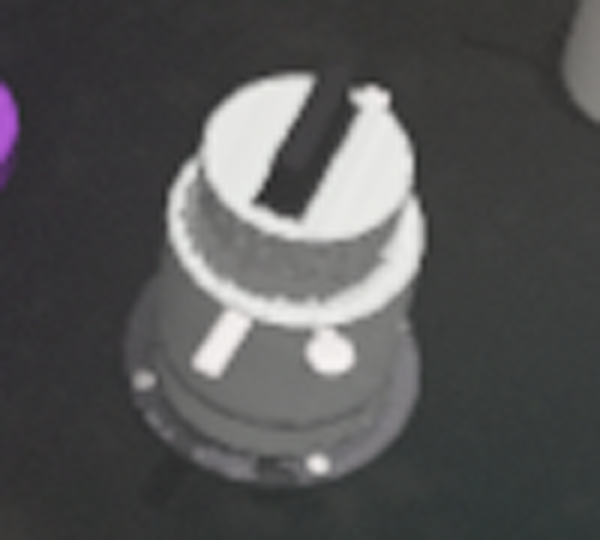

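```bash
cat > h.py <<'E'
import numpy as np
def load(n): return dict(np.load(n))
def atz(c,u,v,z):
    K,R,t=c["mtx"],c["R"],c["t"]; d=R.T@np.linalg.solve(K,[u,v,1]); o=-R.T@t
    return o+d*(z-o[2])/d[2]
def proj(c,X):
    p=c["R"]@np.asarray(X)+c["t"]; p=c["mtx"]@p; return p[:2]/p[2]
def cloud(c):
    h,w=c["range_z"].shape; v,u=np.mgrid[:h,:w]; z=c["range_z"]
    P=np.stack([u,v,np.ones_like(u)],-1)@np.linalg.inv(c["mtx"]).T*z[...,None]
    return (P-c["t"])@c["R"]
E
python3 - <<'E'
from h import *
c=load("top0.npz"); s=load("scene0.npz")
f=lambda x,y,z:atz(c,340+(x+.5)/8-.5,147+(y+.5)/8-.5,z)
P=cloud(c)
for x,y in((172,165),(443,402),(267,80),(345,495),(315,250),(240,300),(400,250)):
    u,v=int(round(340+x/8-.5)),int(round(147+y/8-.5)); print((x,y),P[v,u].round(4))
a,b=f(172,165,.086),f(443,402,.086); print("studs",a,b,(a+b)/2,np.linalg.norm((a-b)[:2]),np.degrees(np.arctan2(*(a-b)[1::-1])))
for z in (.082,.086):
  a,b=f(267,58,z),f(348,514,z); print("ears",a,b,(a+b)/2,np.linalg.norm((a-b)[:2]),np.degrees(np.arctan2(*(a-b)[1::-1])))
a,b=f(317,178,.1475),f(350,352,.1475);print("bar",a,b,(a+b)/2,np.linalg.norm((a-b)[:2]),np.degrees(np.arctan2(*(a-b)[1::-1])))
# clouds of lid top in both cams
for n,cc in(("top",c),("scene",s)):
    Q=cloud(cc).reshape(-1,3); 
    m=(np.hypot(Q[:,0]-.545,Q[:,1]+.105)<.1)
    for lo,hi in((.115,.13),(.135,.155)):
        k=Q[m&(Q[:,2]>lo)&(Q[:,2]<hi)]
        print(n,lo,len(k),k.mean(0) if len(k) else'',k.min(0) if len(k) else'',k.max(0) if len(k) else'', np.median(k[:,2]) if len(k) else '')
E
```

```text
(172, 165) [ 0.619  -0.0888  0.0867]
(443, 402) [ 0.5431 -0.1684  0.086 ]
(267, 80) [ 0.6459 -0.1195  0.083 ]
(345, 495) [ 0.5172 -0.1383  0.0858]
(315, 250) [ 0.5829 -0.1233  0.1489]
(240, 300) [ 0.5729 -0.1054  0.1195]
(400, 250) [ 0.5855 -0.1528  0.1218]
studs [ 0.61862409 -0.08895726  0.086     ] [ 0.54356867 -0.1682911   0.086     ] [ 0.58109638 -0.12862418  0.086     ] 0.10921159728201309 46.58737205653507
ears [ 0.65151509 -0.11972657  0.082     ] [ 0.51063129 -0.13865301  0.082     ] [ 0.58107319 -0.12918979  0.082     ] 0.14214941758015823 7.651349350516651
ears [ 0.65080396 -0.11924542  0.086     ] [ 0.510419   -0.13810484  0.086     ] [ 0.58061148 -0.12867513  0.086     ] 0.14164609225020475 7.651349350516639
bar [ 0.6043922  -0.12483926  0.1475    ] [ 0.55368639 -0.13221161  0.1475    ] [ 0.57903929 -0.12852543  0.1475    ] 0.0512389486550357 8.272525270182
top 0.115 561 [ 0.57942438 -0.12679535  0.12425885] [ 0.54564242 -0.16231667  0.1151994 ] [ 0.61489737 -0.09321797  0.12947341] 0.12438464746880994
top 0.135 126 [ 0.57960834 -0.12697676  0.14632792] [ 0.55541631 -0.13670272  0.13507913] [ 0.60440449 -0.11779779  0.15135747] 0.14670870551617876
scene 0.115 656 [ 0.57317617 -0.13024688  0.12162337] [ 0.54121499 -0.16305321  0.11505115] [ 0.61216231 -0.09309372  0.12995515] 0.12156666577673096
scene 0.135 149 [ 0.57471353 -0.12929028  0.14374017] [ 0.55216519 -0.13771037  0.13526283] [ 0.60257832 -0.11813423  0.14989075] 0.14455039885776977
```

```bash
python3 - <<'E'
from h import *
import cv2
for n in("top","scene"):
    Q=cloud(load(n+"0.npz")).reshape(-1,3)
    k=Q[(np.hypot(Q[:,0]-.58,Q[:,1]+.128)<.06)&(Q[:,2]>.14)]
    w,V=np.linalg.eigh(np.cov(k[:,:2].T)); print(n,len(k),k.mean(0),np.degrees(np.arctan2(V[1,1],V[0,1])),cv2.minAreaRect((k[:,:2]*1e3).astype(np.float32)))
c=load("top0.npz"); print(-c["R"].T@c["t"])
# ideal overlay
s=load("scene0.npz")
for nm,cc,(u0,v0,W,H,f) in(("top",c,(340,147,75,70,8)),("scene",s,(325,195,100,90,6))):
    im=cv2.resize(cc["image"][v0:v0+H,u0:u0+W],None,fx=f,fy=f,interpolation=cv2.INTER_CUBIC)[:,:,::-1].copy()
    def poly(pts,col):
        q=np.array([((proj(cc,p)-[u0,v0]+.5)*f-.5) for p in pts]); cv2.polylines(im,[q.round().astype(int)],True,col,1)
    o=np.array([.5805,-.1287])
    def T(x,y,z,a): a=np.radians(a); return [o[0]+x*np.cos(a)-y*np.sin(a),o[1]+x*np.sin(a)+y*np.cos(a),z]
    poly([T(x,y,.1475,8.2) for x,y in((.025,.006),(-.025,.006),(-.025,-.006),(.025,-.006))],(0,0,255))
    for z in(.086,): poly([T(x,y,z,8.2) for x,y in((.07,.005),(-.07,.005),(-.07,-.005),(.07,-.005))],(0,180,0))
    for sg in(1,-1):poly([T(sg*.054+.008*np.cos(t),.008*np.sin(t),.086,46.2) for t in np.arange(0,6.3,.3)],(255,0,0))
    poly([T(.035*np.cos(t),.035*np.sin(t),.1235,0) for t in np.arange(0,6.3,.1)],(255,0,255))
    cv2.imwrite(f"pics/ov_{nm}.png",im)
E
```

```text
top 119 [ 0.57983917 -0.12718137  0.14685808] -168.70844569378164 ((580.178466796875, -127.6407699584961), (49.37233352661133, 12.18961238861084), 11.42129898071289)
scene 127 [ 0.57636863 -0.12853903  0.14481111] -168.6155486388758 ((577.221435546875, -127.80513763427734), (50.31420135498047, 12.084126472473145), 11.375605583190918)
[0.45067731 0.01615934 1.21168221]
```

View pics/ov_top.png

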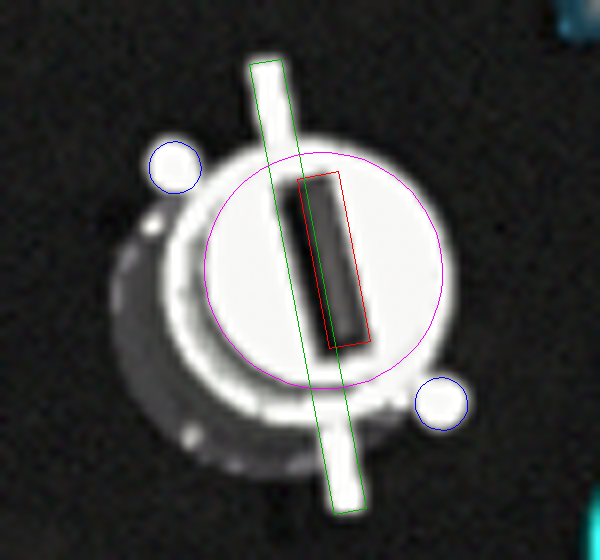

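View pics/ov_scene.png

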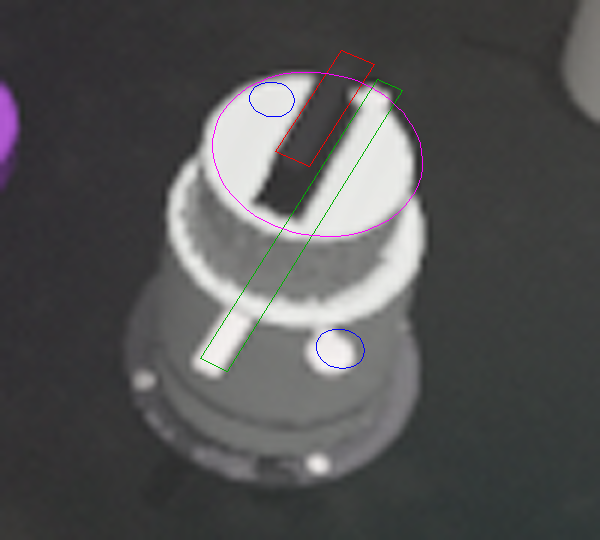

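```bash
cat >> h.py <<'E'
from scipy.spatial.transform import Rotation as Ro
def pose(s): q=s["tcp_rot"]; return np.array(s["eef_pos"]),Ro.from_quat([q[1],q[2],q[3],q[0]])
def down(yaw): # tool x at yaw, z down
    return Ro.from_matrix(np.array([[np.cos(yaw),np.sin(yaw),0],[np.sin(yaw),-np.cos(yaw),0],[0,0,-1]]).T.T)
def plan(p,R,pt,yaw,n,turn=None):
    out=[];rv=(R.inv()*down(yaw)).as_rotvec()
    if turn and np.sign(rv[2])!=turn: rv=rv*(1-2*np.pi/np.linalg.norm(rv))
    for i in range(n):
        k=n-i; d=R.inv().apply(pt-p)/k; r=rv/n
        row=np.r_[d.round(4)*1000,r.round(3)].round(3); out.append(row.tolist())
        p=p+R.apply(row[:3]/1000); R=R*Ro.from_rotvec(row[3:])
    print(str(out)); print(p,R.as_matrix()[:,0],R.as_matrix()[:,2]); return p,R
E
python3 - <<'E'
from h import *; from rig import read_state
s=read_state(); p,R=pose(s); print(np.degrees(np.arctan2(*R.as_matrix()[1::-1,0])), R.as_matrix())
plan(p,R,np.array([.58,-.1283,.21]),.197,16)
E
```

```text
153.71486585380254 [[-8.96601318e-01  4.42837863e-01 -8.38581786e-04]
 [ 4.42838555e-01  8.96600786e-01 -1.02181811e-03]
 [ 2.99373340e-04 -1.28751981e-03 -9.99999126e-01]]
[[-36.1, -25.5, 1.3, -0.0, 0.0, 0.155], [-39.6, -19.6, 1.3, -0.0, 0.0, 0.155], [-42.1, -13.3, 1.3, -0.0, 0.0, 0.155], [-43.7, -6.6, 1.3, -0.0, 0.0, 0.155], [-44.1, 0.2, 1.3, -0.0, 0.0, 0.155], [-43.6, 7.0, 1.3, -0.0, 0.0, 0.155], [-42.0, 13.7, 1.3, -0.0, 0.0, 0.155], [-39.4, 20.0, 1.3, -0.0, 0.0, 0.155], [-35.8, 25.8, 1.3, -0.0, 0.0, 0.155], [-31.4, 31.0, 1.3, -0.0, 0.0, 0.155], [-26.2, 35.5, 1.4, -0.0, 0.0, 0.155], [-20.5, 39.1, 1.3, -0.0, 0.0, 0.155], [-14.2, 41.8, 1.4, -0.0, 0.0, 0.155], [-7.5, 43.5, 1.3, -0.0, 0.0, 0.155], [-0.7, 44.2, 1.4, -0.0, 0.0, 0.155], [6.1, 43.7, 1.3, -0.0, 0.0, 0.155]]
[ 0.57995617 -0.12827683  0.21004208] [ 0.97949985  0.20144229 -0.00102723] [-8.38581786e-04 -1.02181811e-03 -9.99999126e-01]
```

Call:
step_arm([
  [-36,-25.5,0,0,0,0.155],
  [-39.5,-19.5,0,0,0,0.155],
  [-42,-13.5,0,0,0,0.155],
  [-43.5,-6.5,0,0,0,0.155],
  [-44,0,0,0,0,0.155],
  [-43.5,7,0,0,0,0.155],
  [-42,13.5,0,0,0,0.155],
  [-39.5,20,0,0,0,0.155],
  [-36,26,0,0,0,0.155],
  [-31.5,31,0,0,0,0.155],
  [-26,35.5,0,0,0,0.155],
  [-20.5,39,0,0,0,0.155],
  [-14,42,0,0,0,0.155],
  [-7.5,43.5,0,0,0,0.155],
  [-0.5,44,0,0,0,0.155],
  [6,43.5,0,0,0,0.155],
  [0,0,0,0,0,0],
  [0,0,0,0,0,0],
], hand=1)

```text
clock: 2.35
eef_pos: [0.5792, -0.1269, 0.2309]
tcp_rot: [-0.0, 0.995, 0.102, -0.0]
ft_force: [-0.4, 0.3, -0.9]
finger_gap: 1.003
```

Call:
step_arm([
  [0.5,1.5,20,0,0,0],
  [0,0,25,0,0,0],
  [0,0,20,0,0,0],
  [0,0,0,0,0,0],
])

```text
clock: 2.85
eef_pos: [0.5795, -0.1274, 0.1655]
tcp_rot: [-0.001, 0.995, 0.102, -0.001]
ft_force: [1.2, -0.1, 0.0]
finger_gap: 0.999
```

```bash
python3 - <<'E'
from h import *; from rig import eyes,read_state
import cv2
print(read_state()["eef_pos"],read_state()["joint_positions"])
for n in("scene","top"):
    c=eyes.capture(n); cv2.imwrite(f"pics/{n}1.png",cv2.resize(c["image"][120:260,290:450],None,fx=4,fy=4,interpolation=2)[:,:,::-1])
E
```

```text
[ 0.57954809 -0.12741281  0.165499  ] [-4.15781080e-01  5.09433533e-01  1.27801843e+00  9.83487545e-05
  1.35708494e+00  9.50156410e-01]
```

View pics/scene1.png

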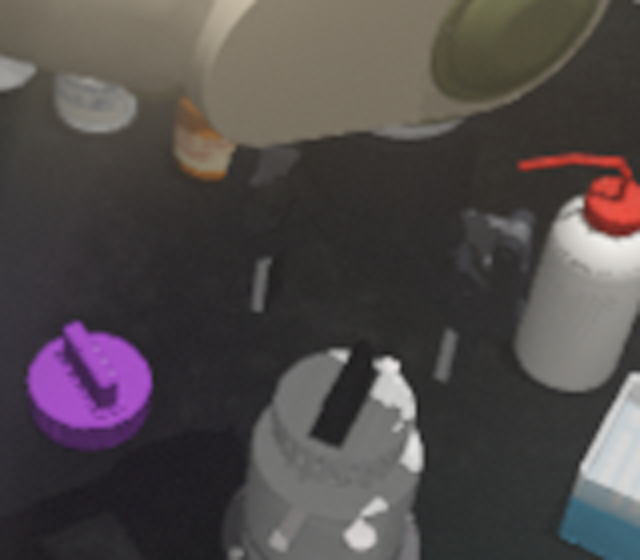

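View pics/top1.png

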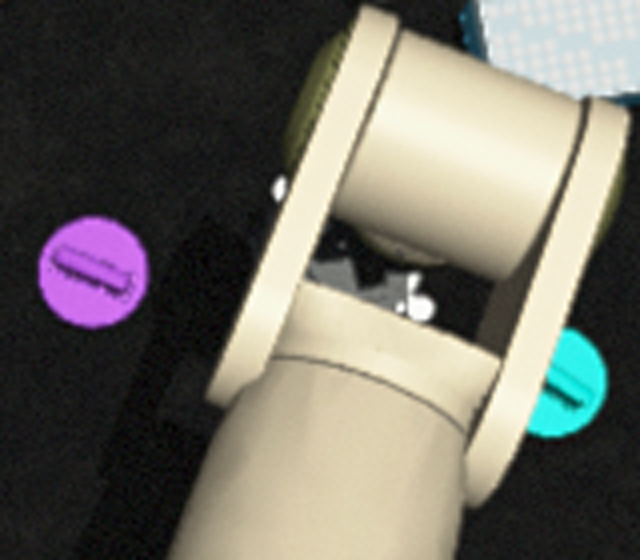

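The pads straddle the bar, at crop pixels (262,285) and (445,355). The bar is between them at about (345,395). I'll descend and close.

Call:
step_arm([
  [0.5,1,15,0,0,0],
  [0,0,15,0,0,0],
  [0,0,9,0,0,0],
  [0,0,0,0,0,0],
])

```text
clock: 3.45
eef_pos: [0.5808, -0.1296, 0.1264]
tcp_rot: [-0.0, 0.995, 0.101, -0.001]
ft_force: [-0.1, -0.2, 0.8]
finger_gap: 1.0
```

Call:
step_arm([
  [0,0,0,0,0,0],
  [0,0,0,0,0,0],
  [0,0,0,0,0,0],
  [0,0,0,0,0,0],
  [0,0,0,0,0,0],
  [0,0,0,0,0,0],
], hand=0, grip_force=30)

```text
clock: 4.2
eef_pos: [0.5812, -0.1296, 0.1275]
tcp_rot: [-0.0, 0.995, 0.101, 0.0]
ft_force: [-1.0, 1.6, 2.0]
finger_gap: 0.131
```

Call:
step_arm([
  [0,0,0,0,0,-0.06],
  [0,0,0,0,0,-0.06],
  [0,0,0,0,0,-0.06],
  [0,0,0,0,0,-0.06],
  [0,0,0,0,0,-0.06],
  [0,0,0,0,0,0],
])

```text
clock: 4.95
eef_pos: [0.5814, -0.1295, 0.1275]
tcp_rot: [0.0, 0.969, 0.249, 0.0]
ft_force: [0.6, 1.9, 3.0]
finger_gap: 0.135
```

Call:
step_arm([
  [0,0,0,0,0,-0.06],
  [0,0,0,0,0,-0.06],
  [0,0,0,0,0,-0.06],
  [0,0,0,0,0,-0.06],
  [0,0,0,0,0,-0.06],
  [0,0,0,0,0,0],
])

```text
clock: 5.7
eef_pos: [0.5809, -0.1295, 0.1269]
tcp_rot: [-0.0, 0.921, 0.39, -0.0]
ft_force: [0.2, 0.7, -1.5]
finger_gap: 0.132
```

```bash
python3 - <<'E'
from rig import read_state
import numpy as np
s=read_state();print({k:np.round(v,4) for k,v in s.items()})
E
```

```text
{'clock': np.float64(5.7), 'joint_positions': array([-4.1810e-01,  5.4880e-01,  1.3279e+00,  1.0000e-04,  1.2659e+00,
        3.5140e-01]), 'joint_velocities': array([-0.0011,  0.0001,  0.001 , -0.0031,  0.0017,  0.0205]), 'effort': array([ -0.8783, -51.7356, -21.4343,  -0.3521,  -0.2278,  -0.3227]), 'eef_pos': array([ 0.5809, -0.1295,  0.1269]), 'tcp_rot': array([-4.000e-04,  9.208e-01,  3.900e-01, -3.000e-04]), 'ft_force': array([ 0.1717,  0.7095, -1.4927]), 'moment': array([0.2641, 0.0276, 0.0086]), 'finger_gap': np.float64(0.1323)}
```

Call:
step_arm([
  [0,0,2,0,0,0],
  [0,0,2,0,0,0],
  [0,0,2,0,0,0],
  [0,0,2,0,0,0],
  [0,0,1.5,0,0,0],
  [0,0,0,0,0,0],
  [0,0,0,0,0,0],
])

```text
clock: 6.58
eef_pos: [0.5811, -0.1295, 0.1181]
tcp_rot: [-0.0, 0.921, 0.391, 0.0]
ft_force: [-2.0, 5.1, 5.4]
finger_gap: 0.132
```

```bash
python3 - <<'E'
from h import *; from rig import eyes,read_state
import cv2
print({k:np.round(v,4) for k,v in read_state().items()})
c=eyes.capture("scene"); cv2.imwrite(f"pics/scene2.png",cv2.resize(c["image"][160:290,310:440],None,fx=4,fy=4,interpolation=2)[:,:,::-1])
E
```

```text
{'clock': np.float64(6.575), 'joint_positions': array([-4.1800e-01,  5.5800e-01,  1.3394e+00,  2.0000e-04,  1.2442e+00,
        3.4990e-01]), 'joint_velocities': array([-0.0006,  0.0011, -0.0003,  0.0014,  0.0004, -0.0001]), 'effort': array([-2.30720e+00, -4.83541e+01, -2.08140e+01, -7.83500e-01,
       -1.04470e+00, -1.06000e-02]), 'eef_pos': array([ 0.5811, -0.1295,  0.1181]), 'tcp_rot': array([-1.000e-04,  9.205e-01,  3.907e-01,  0.000e+00]), 'ft_force': array([-2.0212,  5.1436,  5.4219]), 'moment': array([ 0.759 ,  0.4353, -0.0169]), 'finger_gap': np.float64(0.1324)}
```

View pics/scene2.png

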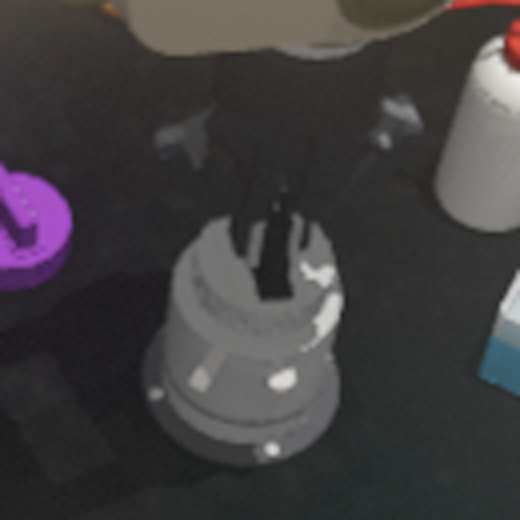

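```bash
python3 - <<'E'
from h import *; from rig import eyes
c0=load("scene0.npz"); c=eyes.capture("scene"); np.savez("scene2.npz",**c)
for cc in(c0,c):
    Q=cloud(cc); m=np.hypot(Q[...,0]-.575,Q[...,1]+.129)<.034
    for lo,hi in((.105,.132),):
        k=Q[m&(Q[...,2]>lo)&(Q[...,2]<hi)]; h,e=np.histogram(k[:,2],np.arange(.105,.133,.002)); print(len(k),h)
E
```

```text
715 [ 22  16  26  18  22  13  36 158 254 119  14  10   4   3]
541 [ 21  22  90 198  98  29   4   6  11  14  11  12  13  12]
```

Call:
step_arm([
  [0,0,-0.3,0,0,0.06],
  [0,0,0,0,0,0.06],
  [0,0,0,0,0,0.06],
  [0,0,0,0,0,0.06],
  [0,0,0,0,0,0.06],
  [0,0,0,0,0,0],
])

```text
clock: 7.42
eef_pos: [0.5812, -0.1295, 0.1181]
tcp_rot: [-0.0, 0.969, 0.249, 0.0]
ft_force: [-0.6, 4.1, 3.0]
finger_gap: 0.137
```

Call:
step_arm([
  [0,0,0,0,0,0.06],
  [0,0,0,0,0,0.06],
  [0,0,0,0,0,0.06],
  [0,0,0,0,0,0.06],
  [0,0,0,0,0,0.06],
  [0,0,0,0,0,0],
])

```text
clock: 8.18
eef_pos: [0.5811, -0.1296, 0.1181]
tcp_rot: [-0.0, 0.995, 0.102, -0.0]
ft_force: [-1.3, 4.1, 2.5]
finger_gap: 0.135
```

```bash
python3 - <<'E'
from rig import read_state
import numpy as np
s=read_state();print({k:np.round(v,4) for k,v in s.items()}); print(np.degrees(2*np.arctan2(s["tcp_rot"][2],s["tcp_rot"][1])))
E
```

```text
{'clock': np.float64(8.175), 'joint_positions': array([-4.1820e-01,  5.5810e-01,  1.3391e+00,  1.0000e-04,  1.2444e+00,
        9.4840e-01]), 'joint_velocities': array([-0.0005, -0.    , -0.    ,  0.001 , -0.0003, -0.0218]), 'effort': array([ -2.2607, -49.6295, -21.0147,  -0.871 ,  -0.7891,   0.23  ]), 'eef_pos': array([ 0.5811, -0.1296,  0.1181]), 'tcp_rot': array([-1.000e-04,  9.948e-01,  1.019e-01, -0.000e+00]), 'ft_force': array([-1.302 ,  4.0638,  2.5179]), 'moment': array([ 0.7726,  0.3167, -0.1279]), 'finger_gap': np.float64(0.1348)}
11.699834557354682
```

Call:
step_arm([
  [0,0,0,0,0,0.04],
  [0,0,0,0,0,0.04],
  [0,0,0,0,0,0],
])

```text
clock: 8.55
eef_pos: [0.5811, -0.1295, 0.1181]
tcp_rot: [-0.0, 0.998, 0.062, 0.0]
ft_force: [-1.6, 4.3, 2.8]
finger_gap: 0.128
```

```bash
python3 - <<'E'
from rig import read_state
import numpy as np
s=read_state();print({k:np.round(s[k],4) for k in("moment","effort","ft_force")}); print(np.degrees(2*np.arctan2(s["tcp_rot"][2],s["tcp_rot"][1])))
E
```

```text
{'moment': array([0.829 , 0.1733, 0.0827]), 'effort': array([ -2.715 , -49.5799, -20.9799,  -0.9721,  -0.8028,   0.2433]), 'ft_force': array([-1.637 ,  4.2972,  2.7715])}
7.153435008007352
```

Call:
step_arm([
  [0,0,0,0,0,0.02],
  [0,0,0,0,0,0.02],
  [0,0,0,0,0,0],
])

```text
clock: 8.93
eef_pos: [0.5811, -0.1291, 0.1182]
tcp_rot: [-0.0, 0.999, 0.043, -0.0]
ft_force: [-0.9, 6.2, 5.1]
finger_gap: 0.135
```

```bash
python3 - <<'E'
from rig import read_state
import numpy as np
s=read_state();print({k:np.round(s[k],4) for k in("moment","effort","ft_force")}); print(np.degrees(2*np.arctan2(s["tcp_rot"][2],s["tcp_rot"][1])))
E
```

```text
{'moment': array([1.2299, 0.2588, 0.3863]), 'effort': array([ -4.1128, -49.1103, -21.0995,  -1.2835,  -1.0348,   0.4728]), 'ft_force': array([-0.8935,  6.1717,  5.1037])}
4.884555329274871
```

The z-moment rose to 0.39 Nm at a yaw of about 4.9°, so the lid is at the stop. I'll release and retreat straight up.

Call:
step_arm([
  [0,0,0,0,0,0],
  [0,0,0,0,0,0],
  [0,0,0,0,0,0],
  [0,0,0,0,0,0],
  [0,0,0,0,0,0],
  [0,0,-10,0,0,0],
  [0,0,-25,0,0,0],
  [0,0,-40,0,0,0],
  [0,0,-40,0,0,0],
  [0,0,0,0,0,0],
], hand=1)

```text
clock: 10.18
eef_pos: [0.5821, -0.13, 0.2371]
tcp_rot: [0.002, 0.999, 0.041, 0.003]
ft_force: [-0.0, -0.4, 0.1]
finger_gap: 1.002
```

Call:
step_arm([
  [-40,-40,0,0,0,0],
  [-40,-45,0,0,0,0],
  [-40,-45,0,0,0,0],
  [0,-45,0,0,0,0],
  [0,-45,0,0,0,0],
  [0,0,0,0,0,0],
  [0,0,0,0,0,0],
])

```text
clock: 11.05
eef_pos: [0.4433, 0.0794, 0.2329]
tcp_rot: [0.0, 0.999, 0.042, -0.0]
ft_force: [-0.8, 0.2, -0.4]
finger_gap: 0.997
```

```bash
python3 - <<'E'
from h import *; from rig import eyes
import cv2
for n,(u,v) in(("scene",(325,195)),("top",(340,147))):
    c=eyes.capture(n); cv2.imwrite(f"pics/{n}3.png",cv2.resize(c["image"][v:v+90,u:u+100],None,fx=6,fy=6,interpolation=2)[:,:,::-1]); 
    Q=cloud(c); m=np.hypot(Q[...,0]-.579,Q[...,1]+.129)<.034
    k=Q[m&(Q[...,2]>.105)&(Q[...,2]<.132)]; h,e=np.histogram(k[:,2],np.arange(.105,.133,.002)); print(n,len(k),h)
    k=Q[m&(Q[...,2]>.131)][:,:2]
    if len(k)>10: w,V=np.linalg.eigh(np.cov(k.T)); print(k.mean(0),np.degrees(np.arctan2(V[1,1],V[0,1])),cv2.minAreaRect((k*1e3).astype(np.float32)))
E
```

```text
scene 600 [  3   9  77 259 157  33   8  11   9   5   7   7   9   6]
[ 0.57570368 -0.12931584] -172.85475823307243 ((576.1404418945312, -128.7819366455078), (49.039520263671875, 12.703726768493652), 7.167396545410156)
top 522 [  1   3  17  65 165 164  77  15   4   4   2   2   1   2]
[ 0.57982714 -0.12767896] -173.85183450199747 ((580.7904052734375, -127.92052459716797), (49.63337326049805, 12.616040229797363), 4.887104034423828)
```

View pics/scene3.png

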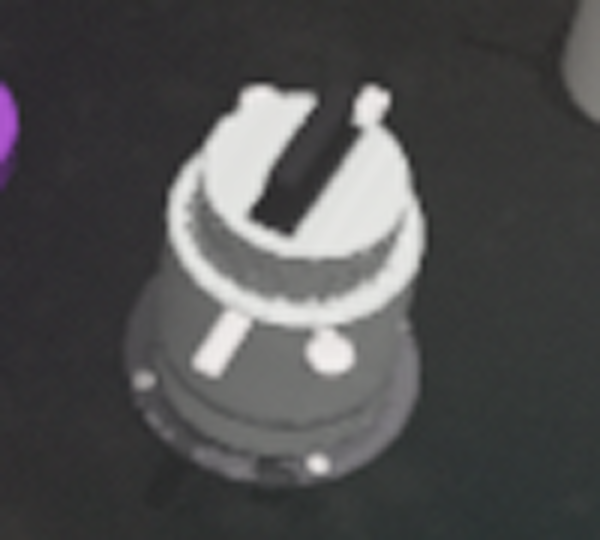

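View pics/top3.png

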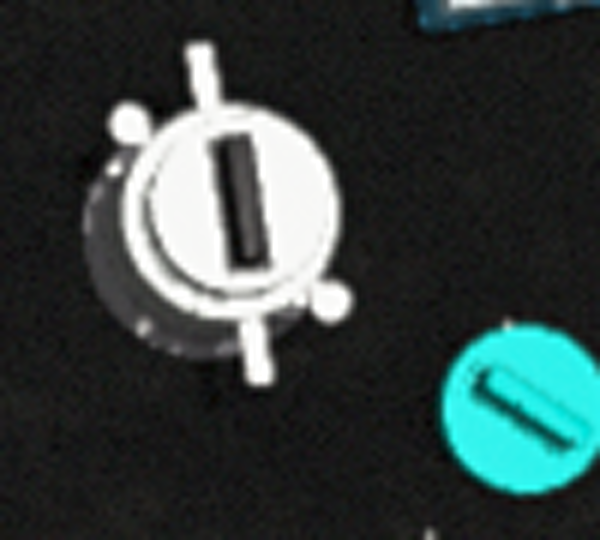

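Both views show the lid seated about 9.7 mm lower. The bar, at about (240,205) in the top crop, lines up with the ears at (202,60) and (258,370), roughly 2–3° past them toward the stop. Nothing is touching the robot, so I'll hand in.

```bash
python3 -c "
from rig import ticket; print(ticket.hand_in())"
```

```text
the job is handed in; nothing more can be done
None
```

The lid on the tall pot is now down in the thread and turned to its closed stop. The job was handed in at about 11 s of the 32 s allowed.

- **What I did:** I gripped the lid by its bar and turned it back about 34° to the thread start, where I lowered it about 9 mm into the thread. I then turned it clockwise about 41°, until the wrist moment rose to about 0.4 Nm at the stop. Then I opened the gripper and moved the arm clear.
- **Height:** the lid's top reads about 9.7 mm lower than at the start, which puts its origin at about 92.5 mm above the pot's.
- **Alignment:** the bar stands at about 5–7° against the ears' 8°, so it is within about 3° of the ears. It is also within about 2 mm of the pot's axis.
- **Forces:** the wrist read no more than about 8 N in the readings I took. After release it read close to zero.
- **Disagreements:** the scene camera placed the lid about 4 mm nearer the robot than the top camera, more than the stated 2 mm calibration. I used the top camera for positions and the scene camera for the change in height. The ears and studs also gave pot directions about 1° apart.

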